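# Set the sander to speed six and start it

### The job

With a fingertip, push the pointer of the sander's speed dial round clockwise, click by click, until it rests at speed 6 (the sixth dot after the red off dot), without letting it go past, and do not grip the dial or press hard on the sander. Then press the green start button fully down and let it come back out. Do not press the red stop button, and leave the blocks, the board, the tin, the cup and the brush where they are.

Things in the scene. Friction and masses are not known exactly. Their poses are not given: they have to be found in the camera images.
- sander: bench disc sander, fixed. Grey base 220 (x) x 390 (y) x 60 mm high. Origin on the table straight below the dial's axis; +x points away from the robot at yaw 0, z up. The base reaches 110 mm along +x and -x, 80 mm along -y and 310 mm along +y, where a blue motor, upright sanding disc and aluminium work rest stand (y over 135 mm, up to 235 mm high).
- dial (a joint): speed dial angle, rad, growing clockwise seen from above. 0 = off, then a click every 0.5236 (30 deg): speed n reads n x 0.5236, speed 6 is 3.1416; end stop 4.189. Starts at rest in off or speed 1 to 3. A spring detent (about 0.15 N m, 4 to 6 N at the pointer) holds each click; pushed past half way, the dial snaps on to the next one by itself, ahead of the finger.
- dial_center (a point): on the dial's axis, 94 mm above the table, level with the top of the orange pointer: an upright bar 14 mm thick, sides upright from 67 to 94 mm above the table, reaching 42 mm from the axis at its pointing end and 22 mm at its tail, on a black disc (radius 32). Flat dots on the base, 58 mm from the axis: large red = off, then white for speeds 1 to 8, clockwise.
- dial_tip (a point): middle of the top edge of the pointer's pointing end (white line on top), 42 mm from the dial's axis, 94 mm above the table; turns with the dial. In the sander's frame the pointer's direction, from +x towards +y, is 120 degrees minus the dial angle: off points back left, speed 4 along +x, speed 6 at -60 degrees.
- start (a joint): travel of the green start button, m: 0 = out, 0.006 = fully down (about 5 N); springs back out when let go.
- start_top (a point): centre of the top face of the green start button (diameter 36 mm, faces up) in its small yellow housing, fixed on the table right of the sander; it swaps places with the red one.
- stop (a joint): travel of the red stop button, m: 0 = out, 0.006 = fully down (about 5 N).
- stop_top (a point): centre of the top face of the red stop button, same shape and size as the green one. Not to be pressed.
- white_block: Bystander, to be left alone: loose white-painted wooden block standing on end, 45 x 45 x 100 mm; origin at the centre of its underside.
- pine_board: Bystander, to be left alone: loose bare pine board, 90 x 200 x 38 mm; origin at the centre of its underside.
- pine_block: Bystander, to be left alone: loose bare pine block, 70 x 110 x 45 mm; origin at the centre of its underside.
- cork_block: Bystander, to be left alone: loose brown cork sanding block, 55 x 100 x 30 mm; origin at the centre of its underside.
- primer_tin: Bystander, to be left alone: loose closed paint tin, diameter 76, height 90 mm; origin at the centre of its underside.
- brush: Bystander, to be left alone: loose paint brush lying flat, about 200 x 40 mm.
- cup: Bystander, to be left alone: loose open blue plastic cup, diameter 76, height 95 mm; origin at the centre of its underside.

How it is judged:
By the outcome, as a careful person would: the job done as asked, in the order asked, and still so for the second after the job is handed in, with the robot touching nothing.
It also fails if it takes over 54 s, if anything falls off the work surface, if the arm or the gripper's body presses on something with over 40 N, if the wrist force passes 120 N, or if a joint passes its speed limit or range.

### The arm

A 6-joint arm with a two-finger parallel gripper is mounted at the origin on the work surface. World frame = base frame: x ahead of the robot, y to its left, z up, the work surface at z = 0. Lengths are in mm, angles in rad, forces in N, time in s.
With the tool pointing down it reaches from about 275 to 750 mm from the base axis. Payload 10.2 kg.
Tool frame: the origin (TCP) lies where the fingers leave the gripper's body, on its centre line; the fingertips stand 73 mm ahead of it and the grasp point (between the pads) lies 54 mm ahead of it; z points along the fingers, y is the line along which they close (so a half turn about z gives the same grasp; the last joint's range is limited). The gripper opens to 85 mm and grips with 20 to 120 N. Pads are 22 mm wide; open, the fingers measure 114 mm over their backs; the gripper's body (76 mm by 85 mm) begins 54 mm behind the grasp point. The pads swing forward as they close: fully open they stand 13 mm farther back than shut.
Start: joints at [0.938, 0.313, 1.498, -0, 1.331, -0.223], TCP at [209.187, 481.531, 303.894] pointing down, gripper open.
Joint ranges: [-2.94, 2.94], [-0.97, 2.17], [0.19, 2.56], [-1.23, 4.37], [0.02, 3.11], [-2.88, 2.88]. Speed limits (rad/s): [2.39, 2.39, 3.01, 3.14, 3.14, 3.14].

### API

Orientations are given as a unit quaternion [w, x, y, z].
In Python, from rig import ctrl gives the robot as it stands.
- The arm moves only by the shell command python3 -m creep 'ROWS' [OPENING] [FORCE]. ROWS is JSON, a list that holds one entry, the list of rows, each a list of 6 numbers: the shift along the world's x, y, z in units of 25 mm (1.0 is 25 mm), then the turn, a rotation vector about the world's x, y, z in units of 5 degrees (1.0 is 5 degrees). In form: [[[x, y, z, ax, ay, az], ...]]. A call has 1 to 20 rows; each row is the pose to reach, as a shift and turn from the pose commanded when the call began; what a row does not reach only later rows make up. A row lasts 1/12 s, in which the tool goes at most 41.7 mm and 7.16 degrees, less where a joint would pass 70% of its speed; a pose out of reach is approached as far as the arm can. A call with a gripper value outside its range is refused whole. OPENING is the finger opening in mm, from 0 to 85.4, set as the call begins (- or left out, the last holds). The fingers move at their own pace and stop on an object; FORCE is the grip in N (left out, the last holds). Time passes only in rows, so rows that repeat a pose let the fingers close. It gives the time, the measured TCP pose, the force, the opening and the grip force at its end, in the units of the state.
- ctrl.sense(): the state, without advancing time (a new reading comes with each control period).
- ctrl.capture(name): name is "scene" or "top"; returns a dict with "image" (384x512x3 uint8, red, green, blue), "fx", "fy", "cx", "cy" (pixels), "k1" (the pictures are not rectified: a ray, as slopes to the right and down, at radius r is drawn at 1 + k1 r^2 times it, then the intrinsics apply), "R" (3x3) and "t" (3): a world point X has camera coordinates R X + t. Camera axes: x right, y down, z forward; pixel columns grow to the right and rows downward; lengths in mm; the calibration is good to about 2 mm. A picture is of the moment at which its call begins. There is no depth.
- ctrl.finish_job(): hands the job in; it is judged then, once.
The state is a dict: "time_s": time; "joints": joint angles; "dq": joint speeds; "tau": joint torques, N m; "eef_pos": TCP position; "ee_rot": TCP orientation; "force": force on the tool from outside, world axes, zero at the start; "wrist_torque": the same for the moment, N m; "grip_width": opening from 0.0 (shut) to 1.0 (fully open); "grip_force": force on a finger pad.
Only numpy, scipy, OpenCV 4.12 (cv2) and the standard library are available. Lean on these libraries where they do the work, as an engineer would, in place of code of your own. Each camera call takes 0.05 s, during which the arm holds its last target. There are 200 camera calls.

## Working session

There is one attempt and no reset: what is moved stays moved. The work goes in short steps, Python scripts to look and compute and a shell command to move; the robot and the scene stay as the last step left them, time stands still between calls to the robot, and variables do not carry over. Pictures are saved under pics/ and viewed, at most 10 in all, crops included, and the job is handed in when it is done.

```bash
mkdir -p pics; cat > h.py <<'E'
import numpy as np, cv2
from rig import ctrl
def cap(n):
    c=ctrl.capture(n); return c
def save(c,f,box=None,s=1):
    im=c["image"][:,:,::-1]
    if box: im=im[box[1]:box[3],box[0]:box[2]]
    cv2.imwrite(f,cv2.resize(im,None,fx=s,fy=s,interpolation=cv2.INTER_CUBIC))
def ray2z(c,u,v,z):
    K=np.array([[c["fx"],0,c["cx"]],[0,c["fy"],c["cy"]],[0,0,1.]])
    d=np.array([c["k1"],0,0,0,0.])
    p=cv2.undistortPoints(np.array([[[u,v]]],float),K,d)[0,0]
    R=np.array(c["R"]);t=np.array(c["t"]); o=-R.T@t; r=R.T@np.array([p[0],p[1],1])
    return o+r*(z-o[2])/r[2]
def proj(c,X):
    R=np.array(c["R"]);t=np.array(c["t"]);p=R@np.array(X,float)+t;x,y=p[0]/p[2],p[1]/p[2];f=1+c["k1"]*(x*x+y*y)
    return c["fx"]*x*f+c["cx"],c["fy"]*y*f+c["cy"]
E
python3 - <<'E'
from h import *
import pickle
for n in("top","scene"):
    c=cap(n); save(c,f"pics/{n}0.png",None,1.5); pickle.dump(c,open(n+"0.pkl","wb"))
    print(n,-np.array(c["R"]).T@np.array(c["t"]),c["k1"],c["fx"])
s=ctrl.sense();print(s["ee_rot"],s["time_s"],s["grip_width"])
E
```

```text
top [ 325.71496225  -17.04363859 1104.74224982] -0.015889256762482665 351.3330202499931
scene [ 965.66290458 -476.97986986 1183.86670377] -0.028197549197607554 365.97974761485006
[-2.19248590e-04  2.03447958e-01  9.79085605e-01 -5.08989734e-04] 0.1 0.9989236517433365
```

View pics/top0.png

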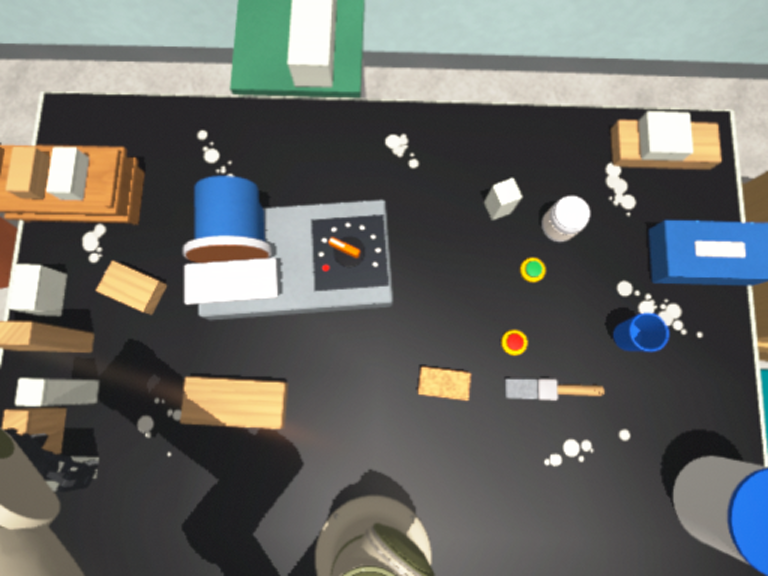

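View pics/scene0.png

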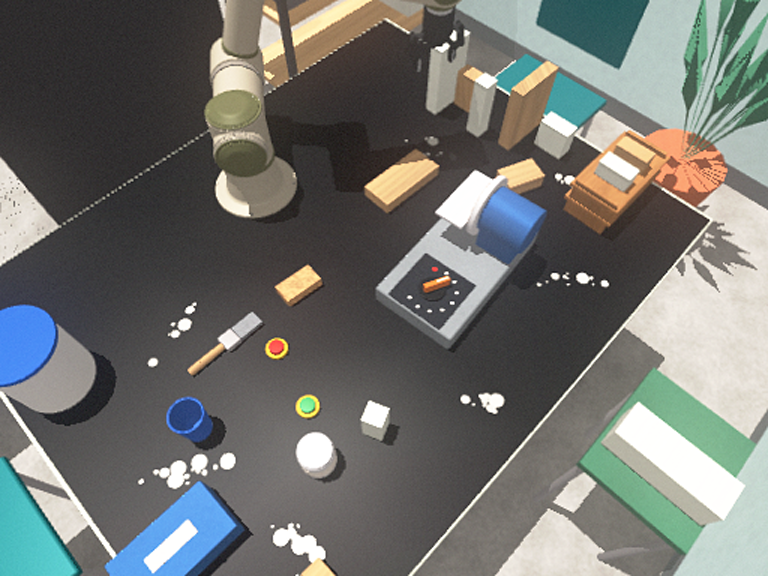

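The top view shows the dial at about (345,247), the red dot at (326,267), green at (533,269), red at (515,342) in the 1.5x picture. Next I'll enlarge the dial and buttons.

```bash
python3 - <<'E'
from h import *
import pickle
c=pickle.load(open("top0.pkl","rb")); save(c,"pics/top0c.png",(200,135,265,200),9)
s=pickle.load(open("scene0.pkl","rb")); 
# dots in top crop
im=c["image"].astype(int)
def dots(m,z,box):
    n,l,st,ce=cv2.connectedComponentsWithStats(m.astype(np.uint8))
    for i in range(1,n):
        u,v=ce[i]
        if st[i,4]>=3 and box[0]<u<box[2] and box[1]<v<box[3]:print(st[i,4],np.round(ce[i],1),np.round(ray2z(c,u,v,z),1))
print("white");dots(im.min(2)>150,60,(205,143,257,195))
r,g,b=im[...,0],im[...,1],im[...,2]
print("red");dots((r>150)&(g<70)&(b<70),60,(205,143,257,195))
print("green");dots((g>120)&(r<90)&(b<120),50,(330,160,380,250))
print("redb");dots((r>150)&(g<70)&(b<70),50,(330,160,380,250))
for n,k in(("green",(205.5,270.5)),("red",(184.3,231.5))):
  for z in(30,50,70): print(n,z,ray2z(s,*k,z).round(1))
E
```

```text
white
8 [231.5 149.5] [652.3  71.1  60. ]
8 [240.9 151.1] [647.9  42.   60. ]
7 [222.  152.7] [641.2 100.   60. ]
7 [248.  157.3] [628.8  19.3  60. ]
10 [215.8 160. ] [617.4 118.   60. ]
19 [224.3 161.4] [613.8  91.8  60. ]
10 [251.5 166.2] [600.8   7.7  60. ]
10 [213.8 169. ] [588.8 122.8  60. ]
10 [249.8 176. ] [569.8  12.   60. ]
red
19 [216.8 178.1] [560.7 112.1  60. ]
green
69 [355.4 178.6] [ 572.8 -313.4   50. ]
redb
68 [343.1 227. ] [ 422.6 -272.8   50. ]
green 30 [ 590.8 -325.5   30. ]
green 50 [ 597.3 -328.1   50. ]
green 70 [ 603.8 -330.7   70. ]
red 30 [ 435.7 -284.4   30. ]
red 50 [ 444.9 -287.7   50. ]
red 70 [ 454.1 -291.1   70. ]
```

View pics/top0c.png

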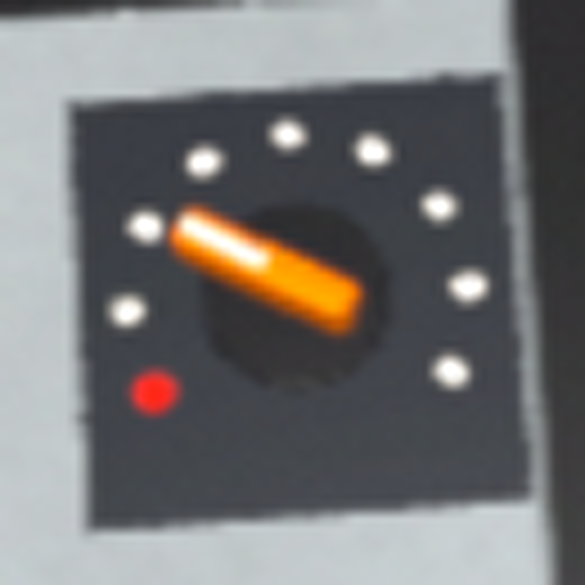

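Dial rests at speed 2: the pointer end (190,228 in the crop) faces the third dot. Next I'll triangulate the buttons, check the dial in the scene view, and locate the block and tin beside the green button.

```bash
python3 - <<'E'
from h import *
import pickle
c=pickle.load(open("top0.pkl","rb"));s=pickle.load(open("scene0.pkl","rb"))
def cen(k,col,box):
    im=k["image"].astype(int);r,g,b=im[...,0],im[...,1],im[...,2]
    m=(g>110)&(r<100)&(b<130) if col=="g" else (r>150)&(g<70)&(b<70)
    w=np.zeros_like(m);w[box[1]:box[3],box[0]:box[2]]=1;v,u=np.nonzero(m&w);return u.mean(),v.mean(),len(u)
def tri(a,b):
    A=[];B=[]
    for k,p in((c,a),(s,b)):
        p0,p1=ray2z(k,*p[:2],0),ray2z(k,*p[:2],100);d=(p1-p0)/np.linalg.norm(p1-p0);M=np.eye(3)-np.outer(d,d);A.append(M);B.append(M@p0)
    return np.linalg.lstsq(np.vstack(A),np.hstack(B),rcond=None)[0]
for col,bt,bs in(("g",(340,165,370,195),(190,255,220,285)),("r",(330,215,357,240),(170,220,197,245))):
    a,b=cen(c,col,bt),cen(s,col,bs);print(col,a,b,tri(a,b).round(1))
yaw=np.radians(5.7)
a,b=cen(c,"r",(205,170,230,190)),cen(s,"r",(275,170,305,190));print("off dot",a,b,tri(a,b))
for n in range(9):
    th=np.radians(120-30*n)+yaw;print(n,np.round(proj(s,[594+58*np.cos(th),65.4+58*np.sin(th),60]),1),end=" ")
im=s["image"].astype(int);n,l,st,ce=cv2.connectedComponentsWithStats((im.min(2)>150).astype(np.uint8))
print("\n",[ce[i].round(1).tolist() for i in range(1,n) if 260<ce[i][0]<320 and 165<ce[i][1]<215])
save(c,"pics/near.png",(310,105,400,195),4);save(s,"pics/near_s.png",(180,240,280,330),4)
a=cv2.imread("pics/near.png");b=cv2.imread("pics/near_s.png");cv2.imwrite("pics/nb.png",np.hstack([a,b]))
E
```

```text
g (np.float64(355.3066666666667), np.float64(178.84), 75) (np.float64(208.0), np.float64(272.5), 4) [ 587.7 -323.9   -3.6]
r (np.float64(343.05882352941177), np.float64(227.02941176470588), 68) (np.float64(184.625), np.float64(234.0), 8) [ 428.1 -285.    -3.2]
off dot (np.float64(216.8421052631579), np.float64(178.05263157894737), 19) (np.float64(289.0), np.float64(180.0), 1) [561.6631429  112.01914843  52.1316901 ]
0 [289.3 178.4] 1 [297.1 181.3] 2 [302.4 187.1] 3 [303.8 194.3] 4 [300.9 201.1] 5 [294.2 205.6] 6 [285.7 206.5] 7 [277.7 203.4] 8 [272.4 197.3] 
 [[297.2, 181.6], [294.7, 185.7], [302.5, 187.3], [304.0, 194.5], [272.5, 197.7], [301.0, 201.5], [278.0, 203.5], [286.0, 206.8], [294.5, 206.3]]
```

View pics/nb.png

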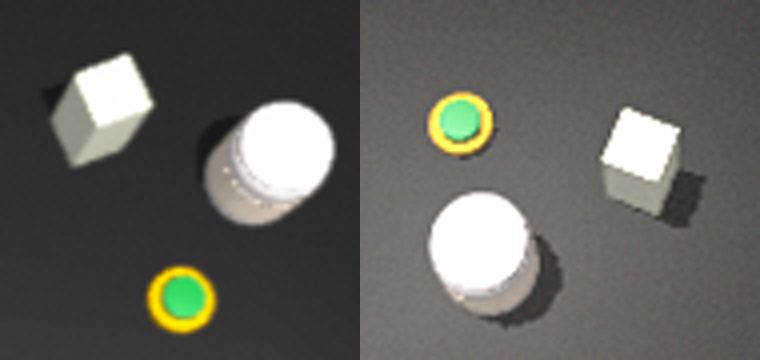

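The crop shows green at top (355.3,178.9) / scene (204.6,269.7), the tin lid at top (381.8,142), and the white block's top face at about top (338.5,126.7).

```bash
python3 - <<'E'
from h import *
import pickle
c=pickle.load(open("top0.pkl","rb"));s=pickle.load(open("scene0.pkl","rb"))
for z in(0,10,20,30,40):print(z,ray2z(c,355.3,178.9,z).round(1),ray2z(s,204.6,269.7,z).round(1))
print("tin",ray2z(c,381.8,142,90).round(1),ray2z(s,180+119/4,240+245/4,90).round(1))
print("block",ray2z(c,338.5,126.7,100).round(1),[ray2z(c,310+u/4-.4,105+v/4-.4,100).round(0)[:2].tolist() for u,v in((127,55),(154,103),(117,124),(78,80))])
# finger centre path: world yaw of tool y 66.5deg
C=np.array([594,65.4]);ty=np.array([np.cos(np.radians(66.5)),np.sin(np.radians(66.5))]);tx=np.array([-ty[1],ty[0]])
P0=np.array([209.2,481.5])
for n in np.arange(1.5,6.01,.25):
    a=np.radians(125.7-30*n);u=np.array([np.cos(a),np.sin(a)]);w=np.array([-u[1],u[0]])
    h=11*abs(w@tx)+14.5*abs(w@ty)
    # support point offset
    k=-(11*np.sign(w@tx)*tx+14.5*np.sign(w@ty)*ty)
    F=C+u*30+w*(7+h)
    print(n,"centre",F.round(1),"h",h.round(1),"units rel C",((F-C)/25).round(2))
E
```

```text
0 [ 583.7 -327.2    0. ] [ 576.9 -321.8    0. ]
10 [ 581.3 -324.4   10. ] [ 580.1 -323.1   10. ]
20 [ 579.  -321.5   20. ] [ 583.4 -324.4   20. ]
30 [ 576.7 -318.7   30. ] [ 586.7 -325.7   30. ]
40 [ 574.3 -315.9   40. ] [ 590. -327.   40.]
tin [ 679.5 -385.2   90. ] [ 689.4 -387.3   90. ]
block [ 720.5 -252.1  100. ] [[748.0, -261.0], [710.0, -281.0], [692.0, -253.0], [726.0, -224.0]]
1.5 centre [577.9  98.4] h 14.2 units rel C [-0.64  1.32]
1.75 centre [583.9  99.8] h 12.6 units rel C [-0.4   1.38]
2.0 centre [589.8 100.2] h 11.2 units rel C [-0.17  1.39]
2.25 centre [592.8 101.4] h 13.0 units rel C [-0.05  1.44]
2.5 centre [596.3 102.3] h 14.5 units rel C [0.09 1.47]
2.75 centre [600.2 102.6] h 15.8 units rel C [0.25 1.49]
3.0 centre [604.4 102.3] h 16.9 units rel C [0.42 1.48]
3.25 centre [608.8 101.3] h 17.6 units rel C [0.59 1.43]
3.5 centre [613.2  99.5] h 18.1 units rel C [0.77 1.36]
3.75 centre [617.5  96.8] h 18.2 units rel C [0.94 1.26]
4.0 centre [621.4  93.3] h 18.0 units rel C [1.09 1.12]
4.25 centre [624.8  89. ] h 17.5 units rel C [1.23 0.94]
4.5 centre [627.4  84. ] h 16.8 units rel C [1.34 0.74]
4.75 centre [629.3  78.4] h 15.7 units rel C [1.41 0.52]
5.0 centre [630.3  72.8] h 14.7 units rel C [1.45 0.3 ]
5.25 centre [631.6  69.1] h 15.9 units rel C [1.5  0.15]
5.5 centre [632.4  64.9] h 16.9 units rel C [ 1.54 -0.02]
5.75 centre [632.5  60.4] h 17.7 units rel C [ 1.54 -0.2 ]
6.0 centre [631.9  55.7] h 18.1 units rel C [ 1.52 -0.39]
```

```bash
python3 -m creep '[[[0,0,3,0,0,0],[2,-2.1,3,0,0,0.4],[4,-4.2,3,0,0,0.8],[6,-6.4,3,0,0,1.2],[8,-8.5,3,0,0,1.44],[10,-10.7,3,0,0,1.44],[12,-12.8,3,0,0,1.44],[14,-15,3,0,0,1.44],[14.68,-15.7,3,0,0,1.44],[14.68,-15.7,3,0,0,1.44],[14.68,-15.7,3,0,0,1.44],[14.68,-15.7,3,0,0,1.44],[14.68,-15.7,2,0,0,1.44],[14.68,-15.7,1,0,0,1.44],[14.68,-15.7,0,0,0,1.44],[14.68,-15.7,-1,0,0,1.44],[14.68,-15.7,-2,0,0,1.44],[14.68,-15.7,-3,0,0,1.44],[14.68,-15.7,-3,0,0,1.44],[14.68,-15.7,-3,0,0,1.44]]]' 0 20; cat > st.py <<'E'
from h import *
s=ctrl.sense();w,x,y,z=s["ee_rot"];ty=np.array([2*(x*y-w*z),1-2*(x*x+z*z)])
print(s["time_s"],np.round(s["eef_pos"],1),"yaw",np.degrees(np.arctan2(ty[1],ty[0])).round(1),np.round(s["force"],1),s["grip_width"])
E
python3 st.py
```

```text
time_s: 1.77
eef_pos: [576.0, 89.0, 228.5]
ee_rot: [-0.001, 0.142, 0.99, -0.0]
force: [0.6, -0.4, 1.0]
grip_width: 0.003
grip_force: 0.0
1.7667 [576.   89.  228.5] yaw 73.7 [ 0.6 -0.4  1. ] 0.0030099938907525987
```

```bash
python3 - <<'E'
from h import *
c=cap("top");s=cap("scene")
save(c,"a.png",(195,130,265,200),5.5);save(s,"b.png",(245,130,315,200),5.5)
cv2.imwrite("pics/look1.png",np.hstack([cv2.imread("a.png"),cv2.imread("b.png")]))
E
```

```text
(no output)
```

View pics/look1.png

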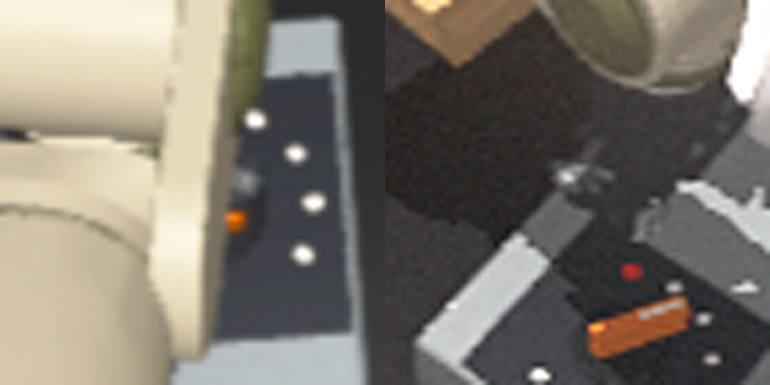

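The scene view (right half) shows the pointer, still at speed 2, clear of the gripper above it. The arm hides the top view. Going down behind the pointer.

```bash
python3 -m creep '[[[0,0,-0.8,0,0,0],[0,0,-1.6,0,0,0],[0,0,-2.4,0,0,0],[0,0,-2.9,0,0,0],[0,0,-3.18,0,0,0],[0,0,-3.18,0,0,0]]]'; python3 - <<'E'
# rigid-rotation rows about the dial axis: pose for each n relative to n=1.4
import numpy as np
def p(n):
    a=np.radians(125.7-30*n+43.4);return 29.7*np.array([np.cos(a),np.sin(a)])
for n in np.arange(1.4,6.01,.1):print(round(n,2),((p(n)-p(1.4))/25).round(3),"az",round(-6*(n-1.4),2))
E
```

```text
time_s: 2.37
eef_pos: [576.3, 89.1, 149.5]
ee_rot: [-0.0, 0.142, 0.99, -0.0]
force: [0.7, -0.0, -0.4]
grip_width: -0.003
grip_force: 0.0
1.4 [0. 0.] az -0.0
1.5 [0.051 0.036] az -0.6
1.6 [0.103 0.07 ] az -1.2
1.7 [0.157 0.1  ] az -1.8
1.8 [0.213 0.128] az -2.4
1.9 [0.27  0.153] az -3.0
2.0 [0.328 0.175] az -3.6
2.1 [0.387 0.194] az -4.2
2.2 [0.447 0.21 ] az -4.8
2.3 [0.508 0.222] az -5.4
2.4 [0.57  0.231] az -6.0
2.5 [0.632 0.237] az -6.6
2.6 [0.694 0.24 ] az -7.2
2.7 [0.756 0.24 ] az -7.8
2.8 [0.818 0.236] az -8.4
2.9 [0.88  0.229] az -9.0
3.0 [0.941 0.219] az -9.6
3.1 [1.002 0.206] az -10.2
3.2 [1.062 0.189] az -10.8
3.3 [1.121 0.17 ] az -11.4
3.4 [1.179 0.147] az -12.0
3.5 [1.236 0.121] az -12.6
3.6 [1.291 0.093] az -13.2
3.7 [1.344 0.061] az -13.8
3.8 [1.396 0.027] az -14.4
3.9 [ 1.446 -0.01 ] az -15.0
4.0 [ 1.494 -0.05 ] az -15.6
4.1 [ 1.54  -0.092] az -16.2
4.2 [ 1.584 -0.136] az -16.8
4.3 [ 1.625 -0.182] az -17.4
4.4 [ 1.664 -0.231] az -18.0
4.5 [ 1.7   -0.281] az -18.6
4.6 [ 1.734 -0.334] az -19.2
4.7 [ 1.765 -0.388] az -19.8
4.8 [ 1.792 -0.444] az -20.4
4.9 [ 1.817 -0.501] az -21.0
5.0 [ 1.839 -0.559] az -21.6
5.1 [ 1.858 -0.618] az -22.2
5.2 [ 1.874 -0.678] az -22.8
5.3 [ 1.886 -0.739] az -23.4
5.4 [ 1.896 -0.801] az -24.0
5.5 [ 1.902 -0.863] az -24.6
5.6 [ 1.904 -0.925] az -25.2
5.7 [ 1.904 -0.987] az -25.8
5.8 [ 1.9   -1.049] az -26.4
5.9 [ 1.893 -1.111] az -27.0
6.0 [ 1.883 -1.172] az -27.6
```

```bash
python3 -m creep '[[[0.05,0.04,0,0,0,-0.6],[0.1,0.07,0,0,0,-1.2],[0.16,0.1,0,0,0,-1.8],[0.21,0.13,0,0,0,-2.4],[0.27,0.15,0,0,0,-3],[0.33,0.18,0,0,0,-3.6],[0.39,0.19,0,0,0,-4.2],[0.45,0.21,0,0,0,-4.8],[0.51,0.22,0,0,0,-5.4],[0.51,0.22,0,0,0,-5.4]]]'
```

```text
time_s: 3.2
eef_pos: [589.2, 94.8, 151.2]
ee_rot: [0.0, 0.369, 0.929, 0.0]
force: [-4.0, 1.8, 3.5]
grip_width: -0.004
grip_force: 2.4
```

```bash
python3 -m creep '[[[0.06,0.01,0,0,0,-0.6],[0.12,0.015,0,0,0,-1.2],[0.12,0.015,0,0,0,-1.2],[0.12,0.015,0,0,0,-1.2]]]'; python3 - <<'E'
from h import *
s=cap("scene");save(s,"pics/look2.png",(250,150,320,220),7)
E
```

```text
time_s: 3.53
eef_pos: [592.2, 95.2, 150.7]
ee_rot: [0.001, 0.416, 0.909, 0.001]
force: [-2.8, 3.4, 3.4]
grip_width: -0.001
grip_force: 1.9
```

View pics/look2.png

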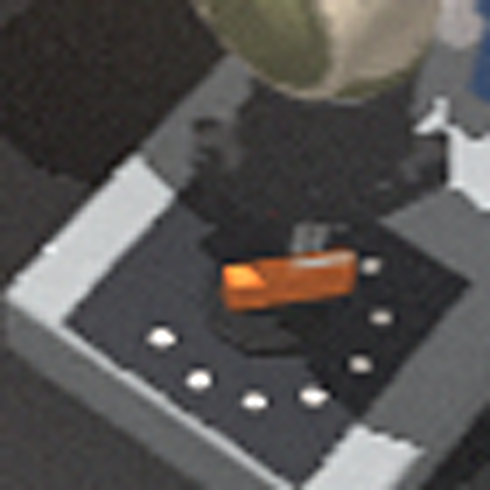

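The finger sits behind the pointer, which has turned to a bit short of half way between dots 2 and 3. I'll write a fit of the dial angle to the orange mask and keep pushing.

```bash
cat > dial.py <<'E'
from h import *
s=cap("scene");K=4
im=cv2.resize(s["image"],None,fx=K,fy=K,interpolation=cv2.INTER_LINEAR).astype(int);r,g,b=im[...,0],im[...,1],im[...,2]
m=(r>90)&(r-b>60)&(g>0.25*r);w=np.zeros_like(m);w[165*K:212*K,262*K:312*K]=1;m&=w.astype(bool)
def iou(n):
    a=np.radians(125.7-30*n);u=np.array([np.cos(a),np.sin(a),0]);v=np.array([-u[1],u[0],0]);P=[]
    for l in(-22,42):
        for t in(-7,7):
            for z in(67,94):P.append(proj(s,np.array([594,65.4,z])+l*u+t*v))
    q=np.zeros(m.shape,np.uint8);cv2.fillConvexPoly(q,cv2.convexHull(((np.array(P)+.5)*K-.5).astype(np.int32)),1)
    return (m&(q>0)).sum()/(m|(q>0)).sum()
ns=np.arange(0,8.01,.05);v=[iou(n) for n in ns];i=int(np.argmax(v))
t=ctrl.sense();print("dial n=%.2f iou %.2f"%(ns[i],v[i]),t["time_s"],np.round(t["force"],1))
E
python3 dial.py; python3 -m creep '[[[0.06,0.0,0,0,0,-0.6],[0.12,0,0,0,0,-1.2],[0.12,0,0,0,0,-1.2]]]';python3 dial.py
```

```text
dial n=2.40 iou 0.73 3.6333 [-3.2  3.6  3.7]
time_s: 3.88
eef_pos: [595.4, 94.6, 149.6]
ee_rot: [0.001, 0.464, 0.886, 0.0]
force: [-0.2, -0.3, 0.5]
grip_width: 0.004
grip_force: 0.0
dial n=3.10 iou 0.73 3.9333 [ 1.1 -0.9  0.2]
```

```bash
python3 -m creep '[[[0.06,0,0,0,0,-0.6],[0.12,-0.01,0,0,0,-1.2],[0.185,-0.02,0,0,0,-1.8],[0.25,-0.035,0,0,0,-2.4],[0.305,-0.05,0,0,0,-3],[0.365,-0.07,0,0,0,-3.6],[0.42,-0.09,0,0,0,-4.2],[0.48,-0.12,0,0,0,-4.8],[0.535,-0.15,0,0,0,-5.4],[0.59,-0.18,0,0,0,-6],[0.59,-0.18,0,0,0,-6],[0.59,-0.18,0,0,0,-6]]]';python3 dial.py; python3 st.py
```

```text
time_s: 4.93
eef_pos: [609.7, 90.2, 149.4]
ee_rot: [0.0, 0.676, 0.737, 0.0]
force: [0.1, -1.2, 0.7]
grip_width: 0.006
grip_force: 0.0
dial n=4.05 iou 0.72 4.9833 [ 0.2  0.1 -0.6]
4.9833 [609.7  90.2 149.4] yaw 4.9 [ 0.2  0.1 -0.6] -0.0009652474871718058
```

```bash
python3 -m creep '[[[0.05,-0.035,0,0,0,-0.6],[0.1,-0.07,0,0,0,-1.2],[0.15,-0.11,0,0,0,-1.8],[0.195,-0.155,0,0,0,-2.4],[0.24,-0.2,0,0,0,-3],[0.28,-0.245,0,0,0,-3.6],[0.32,-0.29,0,0,0,-4.2],[0.355,-0.34,0,0,0,-4.8],[0.39,-0.395,0,0,0,-5.4],[0.42,-0.45,0,0,0,-6],[0.42,-0.45,0,0,0,-6],[0.42,-0.45,0,0,0,-6]]]';python3 dial.py; python3 st.py
```

```text
time_s: 5.98
eef_pos: [620.2, 79.1, 149.4]
ee_rot: [0.0, 0.844, 0.536, -0.0]
force: [0.1, -1.3, -1.3]
grip_width: -0.002
grip_force: 0.0
dial n=5.00 iou 0.73 6.0333 [-0.2  0.   0.2]
6.0333 [620.2  79.1 149.4] yaw -25.1 [-0.2  0.   0.2] 0.006692130699789025
```

```bash
python3 -m creep '[[[0.025,-0.055,0,0,0,-0.6],[0.05,-0.115,0,0,0,-1.2],[0.075,-0.17,0,0,0,-1.8],[0.095,-0.23,0,0,0,-2.4],[0.11,-0.29,0,0,0,-3],[0.12,-0.35,0,0,0,-3.6],[0.13,-0.41,0,0,0,-4.2],[0.135,-0.475,0,0,0,-4.8],[0.14,-0.51,0,0,0,-5.1],[0.14,-0.54,0,0,0,-5.4],[0.14,-0.54,0,0,0,-5.4],[0.14,-0.54,0,0,0,-5.4]]]';python3 dial.py; python3 st.py
```

```text
time_s: 7.03
eef_pos: [623.7, 65.4, 149.4]
ee_rot: [0.0, 0.946, 0.324, -0.0]
force: [-0.4, 0.1, 0.2]
grip_width: -0.002
grip_force: 0.0
dial n=5.95 iou 0.74 7.0833 [ 0.4 -0.6 -0.8]
7.0833 [623.7  65.5 149.4] yaw -52.2 [ 0.4 -0.6 -0.8] -0.0005148201675676464
```

Dial reads 6. Backing off, lifting and crossing over the green button.

```bash
python3 -m creep '[[[0,0.15,0,0,0,0],[0,0.15,1,0,0,0],[0,0.15,2.5,0,0,0],[0,0.15,4,0,0,0],[-0.2,-1.5,4,0,0,0],[-0.4,-3.1,4,0,0,0],[-0.6,-4.7,4,0,0,0],[-0.8,-6.3,4,0,0,0],[-1,-7.9,4,0,0,0],[-1.2,-9.5,4,0,0,0],[-1.4,-11.1,4,0,0,0],[-1.5,-12.7,4,0,0,0],[-1.6,-14.3,4,0,0,0],[-1.71,-15.58,4,0,0,0],[-1.71,-15.58,3,0,0,0],[-1.71,-15.58,2,0,0,0],[-1.71,-15.58,1,0,0,0],[-1.71,-15.58,0,0,0,0],[-1.71,-15.58,-1.0,0,0,0],[-1.71,-15.58,-1.0,0,0,0]]]';python3 dial.py; python3 st.py; python3 - <<'E'
from h import *
c=cap("top");s=cap("scene")
save(c,"a.png",(310,125,390,205),4.8);save(s,"b.png",(170,230,250,310),4.8)
cv2.imwrite("pics/look3.png",np.hstack([cv2.imread("a.png"),cv2.imread("b.png")]))
print(proj(s,[581,-324,12]),[proj(s,[581,-324,z]) for z in(51,80)])
E
```

```text
time_s: 8.75
eef_pos: [579.4, -322.5, 119.1]
ee_rot: [-0.004, 0.946, 0.324, -0.002]
force: [-0.0, 0.3, -0.4]
grip_width: 0.001
grip_force: 0.0
dial n=5.90 iou 0.67 8.8 [-0.1  0.5  1.5]
8.8 [ 580.3 -323.1  122.3] yaw -52.2 [-0.1  0.5  1.5] -0.001769202973721621
(np.float64(204.49762951307648), np.float64(269.8716541226534)) [(np.float64(203.02516999032372), np.float64(266.06838509667136)), (np.float64(201.87376388513894), np.float64(263.09336008435747))]
```

View pics/look3.png

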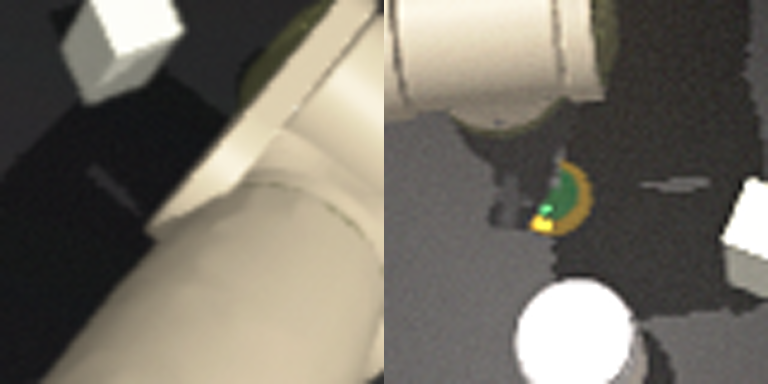

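The scene view shows the finger over the button, part of whose green and yellow is visible at (560,195) behind the fingertip. Pressing down gently.

```bash
python3 -m creep '[[[0,0,-0.3,0,0,0],[0,0,-0.6,0,0,0],[0,0,-0.8,0,0,0],[0,0,-0.8,0,0,0]]]'; python3 -m creep '[[[0,0,-0.1,0,0,0],[0,0,-0.2,0,0,0],[0,0,-0.3,0,0,0],[0,0,-0.3,0,0,0]]]'
```

```text
time_s: 9.23
eef_pos: [580.6, -323.5, 103.2]
ee_rot: [-0.001, 0.946, 0.323, -0.001]
force: [0.2, 0.1, 0.3]
grip_width: 0.001
grip_force: 0.0
time_s: 9.57
eef_pos: [580.8, -323.8, 96.4]
ee_rot: [-0.0, 0.946, 0.323, -0.0]
force: [-1.2, 0.1, 0.2]
grip_width: 0.002
grip_force: 0.0
```

Tip at about z 23 with no contact yet.

```bash
for i in 1 2 3; do :; done; python3 -m creep '[[[0,0,-0.1,0,0,0],[0,0,-0.2,0,0,0],[0,0,-0.2,0,0,0]]]'; python3 -m creep '[[[0,0,-0.1,0,0,0],[0,0,-0.2,0,0,0],[0,0,-0.2,0,0,0]]]'
```

```text
time_s: 9.82
eef_pos: [581.1, -324.0, 91.8]
ee_rot: [0.0, 0.946, 0.323, 0.0]
force: [1.0, -0.1, 3.7]
grip_width: 0.001
grip_force: 1.5
time_s: 10.07
eef_pos: [581.2, -324.0, 88.6]
ee_rot: [0.001, 0.946, 0.323, 0.0]
force: [-3.3, 3.1, 12.8]
grip_width: -0.002
grip_force: 6.5
```

```bash
python3 -m creep '[[[0,0,-0.08,0,0,0],[0,0,-0.08,0,0,0],[0,0,-0.08,0,0,0]]]'; python3 -m creep '[[[0,0,-0.08,0,0,0],[0,0,-0.08,0,0,0],[0,0,-0.08,0,0,0]]]'
```

```text
time_s: 10.32
eef_pos: [581.3, -324.1, 88.3]
ee_rot: [0.001, 0.946, 0.323, 0.0]
force: [-9.8, 5.6, 26.3]
grip_width: 0.0
grip_force: 13.1
time_s: 10.57
eef_pos: [581.4, -324.1, 88.1]
ee_rot: [0.001, 0.946, 0.324, 0.0]
force: [-14.8, 8.1, 38.2]
grip_width: -0.003
grip_force: 19.3
```

```bash
python3 -m creep '[[[0,0,0.1,0,0,0],[0,0,0.2,0,0,0],[0,0,0.28,0,0,0],[0,0,0.28,0,0,0],[0,0,0.28,0,0,0]]]' | egrep 'eef|force: \['; for i in 1 2 3; do python3 -m creep '[[[0,0,0.06,0,0,0],[0,0,0.06,0,0,0],[0,0,0.06,0,0,0]]]' | egrep 'eef|force: \['; done
```

```text
eef_pos: [581.1, -324.0, 90.0]
force: [0.9, 0.1, 4.1]
eef_pos: [581.1, -324.0, 91.3]
force: [2.3, -2.3, 3.0]
eef_pos: [581.0, -323.9, 92.9]
force: [2.8, -0.4, 1.8]
eef_pos: [580.8, -323.7, 94.2]
force: [0.8, -0.4, 1.0]
```

The force follows the button's spring (about 5 N near 88.7 mm, 0 near 95 mm, then a hard stop), so it went fully down. Retreating.

```bash
python3 -m creep '[[[0,0,0.5,0,0,0],[0,0,1.5,0,0,0],[0,0,3,0,0,0],[-1,1,4.5,0,0,0],[-2.5,2.5,5,0,0,0],[-4,4,5,0,0,0],[-5,5,5,0,0,0],[-5,5,5,0,0,0],[-5,5,5,0,0,0]]]'; python3 dial.py; python3 - <<'E'
from h import *
save(cap("scene"),"pics/end.png",None,1.5)
E
```

```text
time_s: 12.48
eef_pos: [453.2, -195.6, 220.3]
ee_rot: [-0.001, 0.946, 0.324, -0.001]
force: [0.2, -0.1, -0.3]
grip_width: 0.004
grip_force: 0.0
dial n=5.90 iou 0.67 12.5333 [ 0.5 -0.8 -0.6]
```

View pics/end.png

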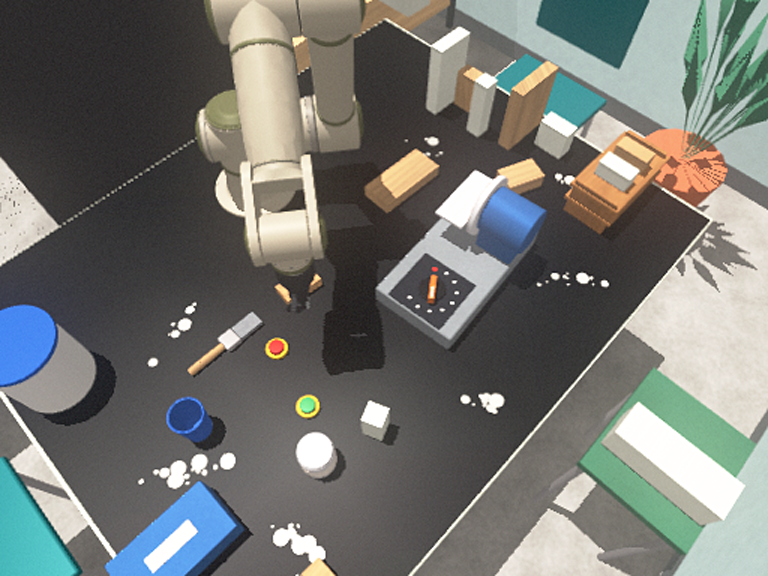

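The pointer at (432,290) faces dot 6 at (429,310). The green button at (307,406) is back out, and the bystanders are where they were. Handing in.

```bash
python3 -c "
from rig import ctrl
print(ctrl.finish_job())"
```

```text
the job is handed in; nothing more can be done
None
```

The dial was pushed click by click from speed 2 to speed 6. The green button was then pressed fully down (up to 38 N on the fingertip at the bottom stop) and released, the stop button and bystanders were left untouched, and the job was handed in at about 12.6 s.

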